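# Sort freshly washed crucible tongs by their joints

## Robot

A 6-joint arm with a two-finger parallel gripper is mounted at the origin on the work surface; the furniture and walls round the work are solid. World frame = base frame: x ahead of the robot, y to its left, z up, the work surface at z = 0. Lengths are in mm, angles in rad, forces in N, time in s.
With the tool pointing down it reaches from about 325 to 750 mm from the base axis. Payload 7.6 kg.
Tool frame: the origin (TCP) lies on the centre line of the jaws, within the pads' length; the fingertips stand 19 mm ahead of it and the grasp point (between the pads) is the TCP; x points along the fingers, y is the direction in which the jaws open and shut, and the axes are right-handed (so a half turn about x gives the same grasp; the last joint's range is limited). The gripper opens to 85 mm and grips with 20 to 120 N. Pads are 22 mm wide; open, the fingers measure 114 mm over their backs; the gripper's body (76 mm by 85 mm) begins 54 mm behind the grasp point. The pads swing forward as they close: fully open they stand 13 mm farther back than shut.
Start: joints at [1.058, 0.052, 1.401, -0, 1.689, -0.07], TCP at [224.934, 474.393, 250.323] pointing down, gripper open.
Joint ranges: [-2.9, 2.9], [-0.91, 2.17], [0.12, 2.37], [-1.06, 4.2], [0.26, 2.73], [-2.93, 2.93]. Speed limits (rad/s): [2.57, 2.57, 3.01, 3.14, 3.14, 3.14].

## Interface

Orientations are given as a 3x3 rotation matrix whose columns are the frame's x, y, z axes.
In Python, from rig import bot gives the robot as it stands.
- The arm moves only by the tool arm_command, never from a script. Its argument "targets" is a list that holds one entry, the list of rows, each a list of 7 numbers: the closure in counts, from 0 (fully open) to 255 (shut), then the shift along the tool's x, y, z in mm, then the turn, a rotation vector about the tool's x, y, z in rad. A call has exactly 8 rows; each row shifts and turns the commanded pose from where the row before left it, along the tool's axes as they then stand; what a row does not reach is not made up. A row lasts 1/8 s, in which the tool goes at most 62.5 mm and 10.7 degrees, less where a joint would pass 70% of its speed; a pose out of reach is approached as far as the arm can. A call is refused whole if a number of a shift passes 62.5 or a number of a turn 0.188, either way. A call with a gripper value outside its range is refused whole. The fingers move at their own pace and stop on an object; "newtons" is the grip in N (left out, the last holds). Time passes only in rows, so rows that do not move let the fingers close, or fill a call up. It gives the time, the measured TCP pose, the force and the opening at its end, in the units of the state.
- bot.observe(): the state, without advancing time (a new reading comes with each control period).
- bot.capture(name): name is "scene" or "top" or "wrist"; returns a dict with "frame" (420x560x3 uint8, red, green, blue), "z_map" (420x560 float32, mm along the optical axis (not along the pixel's ray), 0 where there is no reading), "mtx" (3x3 intrinsics, pixels), "camera_from_world" (4x4, takes a point from world to camera coordinates); the wrist camera has in their place "tool_from_camera" (4x4, takes a point from camera to tool coordinates, whose origin is the TCP and whose axes are the tool frame's). Camera axes: x right, y down, z forward; pixel columns grow to the right and rows downward; lengths in mm; the calibration is good to about 2 mm. A picture is of the moment at which its call begins: read the wrist's pose just before it.
- bot.hand_in(): hands the job in, once; it reports no verdict.
The state is a dict: "time_s": time; "q": joint angles; "dq": joint speeds; "tau": joint torques, N m; "ee_pos": TCP position; "orientation": TCP orientation; "ft_force": force on the tool from outside, world axes, zero at the start; "ft_torque": the same for the moment, N m; "width": finger opening in mm.
Only numpy, scipy, OpenCV 4.12 (cv2) and the standard library are available. Lean on these libraries where they do the work, as an engineer would, in place of code of your own. Each camera call takes 0.05 s, during which the arm holds its last target.

## Task

Three pairs of small crucible tongs lie on the sloping drainer, and some may have rusted solid at the rivet. Try each joint by squeezing its handles together: a pair that moves is closed fully and laid flat in the steel stock tray; a pair that is seized is laid flat in the red repair tray and never set down among the stock. Lay them down rather than drop them, side by side and wholly inside the tray's rim, and leave the other things on the bench where they are.

Things in the scene. Friction and masses are not known exactly. Their poses are not given: they have to be found in the camera images.
- tongs_1: small steel crucible tongs: two crossed arms on a rivet, finger rings at the handle ends; 140 mm long, 7 mm thick (10 at the rivet), 50 mm wide over the rings closed, up to 88 as found, 80 g. All pairs look alike, free or seized. Origin: underside, mid-length, 19 mm from the rivet towards the rings. +z: out of the tongs' flat; +y: rings to jaws, the centre line when the joint reads 0.44 (fixed to arm a)
- tongs_1_arm (a joint): opening angle between the two arms, rad: 0 is fully closed (jaw tips together, handles side by side), grows as it opens; starts at 0.40 to 0.50. No spring: a free joint swings with a light push (under 2 N at the handles) and stays where left; a seized one does not give to any ordinary squeeze
- tongs_1_grip_a (a point): middle of the OUTER flat side of handle a, at mid thickness (3.5 mm above the underside), 43 mm from the rivet. Squeeze across grip_a and grip_b and the joint flexes; they are 33 to 39 mm apart as found, 17 mm when closed. The handles are straight flat bars, 5 mm wide and 7 mm high, for 25 mm either way
- tongs_1_grip_b (a point): middle of the OUTER flat side of handle b, at mid thickness (3.5 mm above the underside), 43 mm from the rivet. Squeeze across grip_a and grip_b and the joint flexes; they are 33 to 39 mm apart as found, 17 mm when closed. The handles are straight flat bars, 5 mm wide and 7 mm high, for 25 mm either way
- tongs_2: small steel crucible tongs: two crossed arms on a rivet, finger rings at the handle ends; 140 mm long, 7 mm thick (10 at the rivet), 50 mm wide over the rings closed, up to 88 as found, 80 g. All pairs look alike, free or seized. Origin: underside, mid-length, 19 mm from the rivet towards the rings. +z: out of the tongs' flat; +y: rings to jaws, the centre line when the joint reads 0.44 (fixed to arm a)
- tongs_2_arm (a joint): opening angle between the two arms, rad: 0 is fully closed (jaw tips together, handles side by side), grows as it opens; starts at 0.40 to 0.50. No spring: a free joint swings with a light push (under 2 N at the handles) and stays where left; a seized one does not give to any ordinary squeeze
- tongs_2_grip_a (a point): middle of the OUTER flat side of handle a, at mid thickness (3.5 mm above the underside), 43 mm from the rivet. Squeeze across grip_a and grip_b and the joint flexes; they are 33 to 39 mm apart as found, 17 mm when closed. The handles are straight flat bars, 5 mm wide and 7 mm high, for 25 mm either way
- tongs_2_grip_b (a point): middle of the OUTER flat side of handle b, at mid thickness (3.5 mm above the underside), 43 mm from the rivet. Squeeze across grip_a and grip_b and the joint flexes; they are 33 to 39 mm apart as found, 17 mm when closed. The handles are straight flat bars, 5 mm wide and 7 mm high, for 25 mm either way
- tongs_3: small steel crucible tongs: two crossed arms on a rivet, finger rings at the handle ends; 140 mm long, 7 mm thick (10 at the rivet), 50 mm wide over the rings closed, up to 88 as found, 80 g. All pairs look alike, free or seized. Origin: underside, mid-length, 19 mm from the rivet towards the rings. +z: out of the tongs' flat; +y: rings to jaws, the centre line when the joint reads 0.44 (fixed to arm a)
- tongs_3_arm (a joint): opening angle between the two arms, rad: 0 is fully closed (jaw tips together, handles side by side), grows as it opens; starts at 0.40 to 0.50. No spring: a free joint swings with a light push (under 2 N at the handles) and stays where left; a seized one does not give to any ordinary squeeze
- tongs_3_grip_a (a point): middle of the OUTER flat side of handle a, at mid thickness (3.5 mm above the underside), 43 mm from the rivet. Squeeze across grip_a and grip_b and the joint flexes; they are 33 to 39 mm apart as found, 17 mm when closed. The handles are straight flat bars, 5 mm wide and 7 mm high, for 25 mm either way
- tongs_3_grip_b (a point): middle of the OUTER flat side of handle b, at mid thickness (3.5 mm above the underside), 43 mm from the rivet. Squeeze across grip_a and grip_b and the joint flexes; they are 33 to 39 mm apart as found, 17 mm when closed. The handles are straight flat bars, 5 mm wide and 7 mm high, for 25 mm either way
- drainer: fixed drainer, 475 mm long (own y), 115 deep (own x), 97 high at the back, black rubber mat on its 30 degree face, which faces the robot and rises to own +x; lip 7 mm high, 65 mm down-slope of the face's middle. Tongs lie flat on it along own y: one handle above the other on the slope. Origin: on the bench, 64 mm under the middle of the face; own z vertical. A wall stands 50 to 90 mm past its -y end
- stock_tray: stock tray: shallow bright steel tray, 150 mm (own x) by 190 mm (own y) outside, standing on 7 mm feet; inner floor 10 mm above the bench, rim 29 mm, walls 3 mm thick; fixed. Origin: on the bench under its middle
- repair_tray: repair tray: shallow red plastic tray of the same size, 150 mm (own x) by 190 mm (own y) outside, standing on 7 mm feet; inner floor 10 mm above the bench, rim 29 mm, walls 3 mm thick; fixed. Origin: on the bench under its middle
- amber_bottle: bystander: brown bottle with a blue cap, 66 mm wide, 170 mm tall; origin at the centre of its underside
- conical_flask: bystander: clear conical flask, 78 mm wide at the foot, 125 mm tall; origin at the centre of its underside
- beaker: bystander: glass beaker, 68 mm wide, 82 mm tall; origin at the centre of its underside
- rubber_bulb: bystander: dark red rubber bulb standing on its belly, 51 mm wide, 72 mm tall; origin at the centre of its underside
- pill_jar: bystander: small jar with a white cap, 42 mm wide, 56 mm tall; origin at the centre of its underside
- weighing_bottle: bystander: small stoppered glass weighing bottle with blue contents, 36 mm wide, 60 mm tall; origin at the centre of its underside
- marker_pen: bystander: black marker pen lying flat, 14 mm thick, 132 mm long; origin at the centre of its underside
There are look-alikes about, which are no part of the job. What is shaped like the tongs_2 but pink is not meant.

How it is judged (in metres and radians):
At the end, for the whole second after the job is handed in: Free tongs are closed (joint under 0.09 rad) in the steel stock tray, seized tongs in the red repair tray: each within the rim (origin within 55 mm of the middle across, 45 mm along), flat on the floor (origin under 5 mm above it, tilt under 0.1 rad), still (under 0.02 m/s) and released (x of tongs_1 in the frame of stock_tray between -0.055 and 0.055 m and y of tongs_1 in the frame of stock_tray between -0.045 and 0.045 m and z of tongs_1 in the frame of stock_tray between 0.005 and 0.015 m and angle between each of tongs_1, tongs_2, tongs_3's own z axis and vertical below 0.1 rad and value of joint each of tongs_1_arm, tongs_2_arm below 0.09 rad and linear speed of each of tongs_1, tongs_2, tongs_3 below 0.02 m/s and contact force between the fingers and tongs_1 below 0.1 N and x of tongs_2 in the frame of stock_tray between -0.055 and 0.055 m and y of tongs_2 in the frame of stock_tray between -0.045 and 0.045 m and z of tongs_2 in the frame of stock_tray between 0.005 and 0.015 m and contact force between the fingers and tongs_2 below 0.1 N and x of tongs_3 in the frame of repair_tray between -0.055 and 0.055 m and y of tongs_3 in the frame of repair_tray between -0.045 and 0.045 m and z of tongs_3 in the frame of repair_tray between 0.005 and 0.015 m and contact force between the fingers and tongs_3 below 0.1 N); the robot touches nothing.
It fails at once if a bystander is knocked or moved by more than 30 mm (distance of any of amber_bottle, conical_flask, beaker, rubber_bulb, pill_jar, weighing_bottle, marker_pen from where it was at the start of the episode above 0.03 m).
It fails at once if tongs are dropped or thrown (falling faster than 1 m/s, a drop of about 50 mm, out of the fingers) ((linear speed of tongs_1 above 1 m/s and contact force between the fingers and tongs_1 below 0.05 N) or (linear speed of tongs_2 above 1 m/s and contact force between the fingers and tongs_2 below 0.05 N) or (linear speed of tongs_3 above 1 m/s and contact force between the fingers and tongs_3 below 0.05 N)).
It fails at once if a seized pair is let go in the stock tray (x of tongs_3 in the frame of stock_tray between -0.075 and 0.075 m and y of tongs_3 in the frame of stock_tray between -0.11 and 0.11 m and z of tongs_3 in the frame of stock_tray below 0.037 m and contact force between the fingers and tongs_3 below 0.05 N).
It also fails if it takes over 67 s, if anything falls off the work surface, if the arm or the gripper's body presses on something with over 40 N, if the wrist force passes 120 N, or if a joint passes its speed limit or range.

## Working session

There is one attempt and no reset: what is moved stays moved. The work goes in short steps, Python scripts to look and compute and a tool call to move; the robot and the scene stay as the last step left them, time stands still between calls to the robot, and variables do not carry over. Pictures are saved under pics/ and viewed, and the job is handed in when it is done.

Besides the shell and the picture viewer there is one more tool, called by a JSON object that holds its "api" and its "payload", one argument or row to a line. arm_command: Moves the arm, as the interface text tells. Its arguments: {"type":"object","properties":{"targets":{"type":"array","items":{"type":"array","items":{"type":"array","items":{"type":"number"}}}},"newtons":{"type":"number"}},"required":["targets"]}

```bash
mkdir -p pics; ls
cat > h.py <<'E'
import numpy as np, cv2
from rig import bot
def cap(n,fn=None):
    s=bot.observe(); c=bot.capture(n); c['s']=s
    if n=='wrist':
        T=np.eye(4);T[:3,:3]=np.array(s['orientation']).reshape(3,3);T[:3,3]=s['ee_pos']
        c['wfc']=T@np.array(c['tool_from_camera'])
    else: c['wfc']=np.linalg.inv(np.array(c['camera_from_world']))
    if fn: cv2.imwrite('pics/'+fn,c['frame'][:,:,::-1])
    z=c['z_map'];K=np.array(c['mtx']);v,u=np.mgrid[:z.shape[0],:z.shape[1]]
    P=np.stack([(u-K[0,2])/K[0,0]*z,(v-K[1,2])/K[1,1]*z,z],-1)
    c['W']=P@c['wfc'][:3,:3].T+c['wfc'][:3,3]
    return c
E
python3 - <<'E'
from h import *
import pickle
for n in ['scene','top']:
    c=cap(n,n+'0.png'); pickle.dump(c,open(n+'0.pkl','wb')); print(n,c['wfc'].round(2).tolist(),c['mtx'])
print(bot.observe())
E
```

```text
pics
scene [[0.5, -0.67, 0.55, -418.5], [-0.86, -0.38, 0.33, -349.17], [-0.01, -0.64, -0.77, 1243.48], [0.0, 0.0, 0.0, 1.0]] [[457.50384809   0.         285.49931143]
 [  0.         457.50384809 208.60659943]
 [  0.           0.           1.        ]]
top [[-0.01, -0.99, 0.15, 185.36], [-1.0, 0.01, -0.01, 165.62], [0.01, -0.15, -0.99, 1779.71], [0.0, 0.0, 0.0, 1.0]] [[503.44679213   0.         277.07396932]
 [  0.         503.44679213 213.42616768]
 [  0.           0.           1.        ]]
{'time_s': 0.1, 'q': array([ 1.05772108e+00,  5.27739332e-02,  1.40161943e+00,  3.31369564e-06,
        1.68860543e+00, -7.02712190e-02]), 'dq': array([-4.17652396e-05, -2.24587721e-03, -2.87411212e-03,  1.06236586e-03,
        1.46657547e-04,  1.21315353e-03]), 'tau': array([ 1.88025973e-03, -3.82584715e+01, -3.60983348e+01, -7.59290947e-05,
        4.81372088e-03,  1.30374576e-05]), 'ee_pos': array([224.79496207, 474.17099945, 249.55845034]), 'orientation': array([[-6.93083932e-04,  4.28473897e-01,  9.03553894e-01],
       [-1.22347010e-03,  9.03553071e-01, -4.28474445e-01],
       [-9.99999011e-01, -1.40243992e-03, -1.02013115e-04]]), 'ft_force': array([-0.08629941, -0.09654204,  0.71536304]), 'ft_torque': array([ 0.0106177 , -0.012747  ,  0.03463867]), 'width': 85.63009349401868}
```

View pics/top0.png

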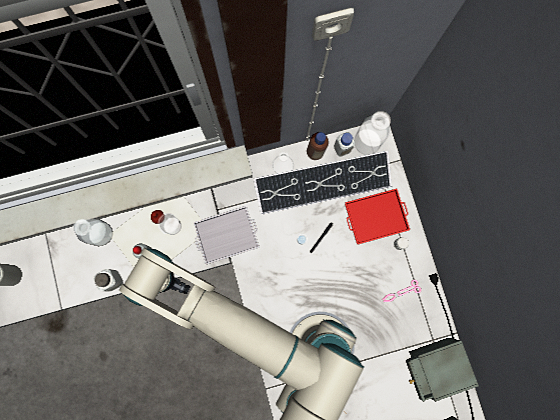

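View pics/scene0.png

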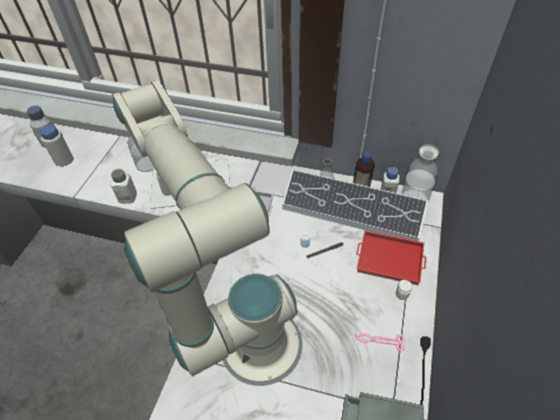

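The top view shows three steel tongs on the black drainer near (282,190), (325,181) and (367,178). The stock tray is at (227,236) and the red tray at (378,216). The pink look-alike at (403,292) is not meant. I'll zoom in next.

Run:
```python
from h import *
import pickle
c=pickle.load(open('top0.pkl','rb'));d=pickle.load(open('scene0.pkl','rb'))
a=cv2.resize(c['frame'][140:225,250:400],None,fx=5,fy=5,interpolation=3)
cv2.imwrite('pics/ct.png',a[:,:,::-1])
a=cv2.resize(d['frame'][165:245,275:435],None,fx=5,fy=5,interpolation=3)
cv2.imwrite('pics/cs.png',a[:,:,::-1])
for (u,v) in [(282,190),(325,181),(367,178),(227,236),(378,216),(197,222),(250,208),(258,248),(205,263),(348,206),(401,192),(410,228),(358,243)]:
    print((u,v),c['W'][v,u].round(0))
# drainer plane
R=c['W'][150:215,255:395].reshape(-1,3)
m=(c['frame'][150:215,255:395].reshape(-1,3).max(1)<75)&(R[:,2]>15)&(R[:,2]<110)
Q=R[m];print(len(Q))
for _ in range(4):
    A=np.c_[Q[:,:2],np.ones(len(Q))];p=np.linalg.lstsq(A,Q[:,2],rcond=None)[0];r=Q[:,2]-A@p;Q=Q[abs(r)<4]
print(p,len(Q),r.std(),np.degrees(np.arctan(np.hypot(p[0],p[1]))),np.degrees(np.arctan2(p[1],p[0])))
hull=cv2.minAreaRect(Q[:,:2].astype(np.float32));print(hull,cv2.boxPoints(hull))
```

```text
(282, 190) [533. 127.  64.]
(325, 181) [564. -23.  64.]
(367, 178) [ 574. -170.   64.]
(227, 236) [379. 322.  17.]
(378, 216) [ 447. -215.   11.]
(197, 222) [428. 425.  34.]
(250, 208) [482. 242.  -5.]
(258, 248) [338. 213.   0.]
(205, 263) [286. 399.   3.]
(348, 206) [ 485. -110.    5.]
(401, 192) [ 536. -304.   -1.]
(410, 228) [ 404. -330.    0.]
(358, 243) [ 350. -137.   26.]
3478
[ 4.19470209e-01  8.42236247e-02 -1.70056635e+02] 1094 1.87960348992331 23.163278731817538 11.353212450507025
((575.0477294921875, -15.190597534179688), (182.82142639160156, 460.20086669921875), 5.458456516265869) [[ 462.16345  205.17108]
 [ 505.93958 -252.943  ]
 [ 687.932   -235.55228]
 [ 644.1559   222.5618 ]]
```

View pics/ct.png

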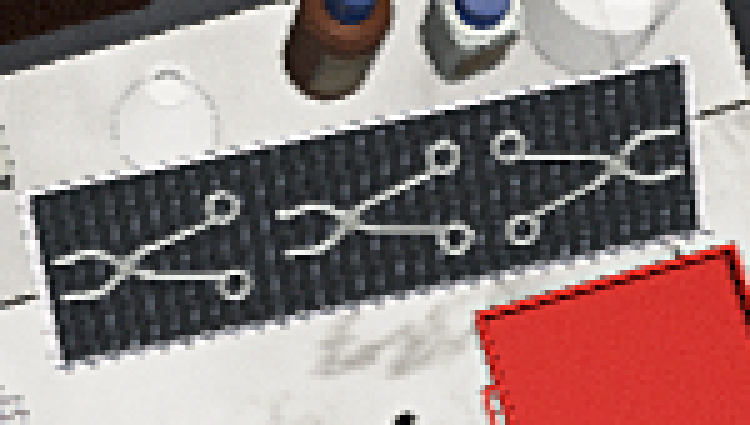

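View pics/cs.png

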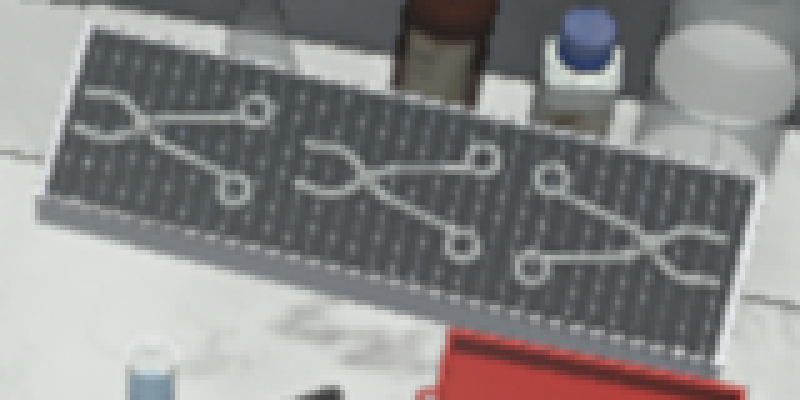

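The crop shows the left tongs (row 1) with rings to the right, the middle pair with rings to the right, and the right pair with rings to the left. Next I fit the drainer and tray frames from the depth data.

Run:
```python
from h import *
import pickle
c=pickle.load(open('top0.pkl','rb'));d=pickle.load(open('scene0.pkl','rb'))
w=cap('wrist','w0.png');print(np.array(w['tool_from_camera']).round(3).tolist(),w['mtx'])
def fit(c,poly,name):
    m=np.zeros(c['z_map'].shape,np.uint8);cv2.fillPoly(m,[np.array(poly,np.int32)],1)
    Q=c['W'][(m>0)&(c['z_map']>0)]
    for t in (30,15,8,5,4):
        mu=Q.mean(0);n=np.linalg.svd(Q-mu,full_matrices=False)[2][2];n*=np.sign(n[2]);r=(Q-mu)@n;Q=Q[abs(r)<t]
    print(name,mu.round(1),n.round(3),np.degrees(np.arccos(n[2])).round(1),'az',np.degrees(np.arctan2(-n[1],-n[0])).round(1),r.std().round(2),len(Q))
fit(c,[(262,182),(383,158),(386,182),(268,206)],'drain top')
o=np.array([275,165])
fit(d,[np.array(p)/5+o for p in [(100,45),(735,185),(705,345),(60,185)]],'drain scene')
f=c['frame'].astype(int)
# red tray
red=((f[...,0]>120)&(f[...,1]<80)&(f[...,2]<80)).astype(np.uint8)
red[:180]=0;red[:,:330]=0
P=c['W'][(red>0)]
print('red z',np.percentile(P[:,2],[5,25,50,75,95]))
# intersect pixel rays w/ rim plane z=29
def ray(c,uv,z):
    K=np.array(c['mtx']);uv=np.atleast_2d(uv).astype(float);D=np.c_[(uv-K[[0,1],[2,2]])/K[0,0],np.ones(len(uv))]@c['wfc'][:3,:3].T
    o=c['wfc'][:3,3];return o+D*((z-o[2])/D[:,2])[:,None]
v,u=np.nonzero(red);n,l,s,_=cv2.connectedComponentsWithStats(red);k=1+s[1:,4].argmax();v,u=np.nonzero(cv2.morphologyEx((l==k).astype(np.uint8),2,np.ones((7,7))))
X=ray(c,np.c_[u,v],29)[:,:2].astype(np.float32);print('red rect',cv2.minAreaRect(X))
a=np.hstack([cv2.resize(c['frame'][195:275,185:270],None,fx=4.6,fy=4.6,interpolation=3),cv2.resize(c['frame'][180:260,335:420],None,fx=4.6,fy=4.6,interpolation=3)])
cv2.imwrite('pics/trays.png',a[:,:,::-1])
```

```text
[[-0.0, -0.318, 0.948, -123.697], [1.0, 0.0, 0.001, -0.352], [-0.0, 0.948, 0.318, -82.096], [0.0, 0.0, 0.0, 1.0]] [[344.48833976   0.         280.08141591]
 [  0.         344.48833976 213.21279054]
 [  0.           0.           1.        ]]
drain top [560.8 -21.9  65.3] [-0.495 -0.1    0.863] 30.3 az 11.4 2.6 1928
drain scene [561.5 -32.1  63.8] [-0.488 -0.099  0.867] 29.8 az 11.5 2.57 2875
red z [ 2.89389519  7.24416031 10.45369878 14.10861573 30.33059344]
red rect ((441.0643005371094, -203.16201782226562), (145.8931427001953, 184.0372772216797), 14.911857604980469)
```

View pics/trays.png

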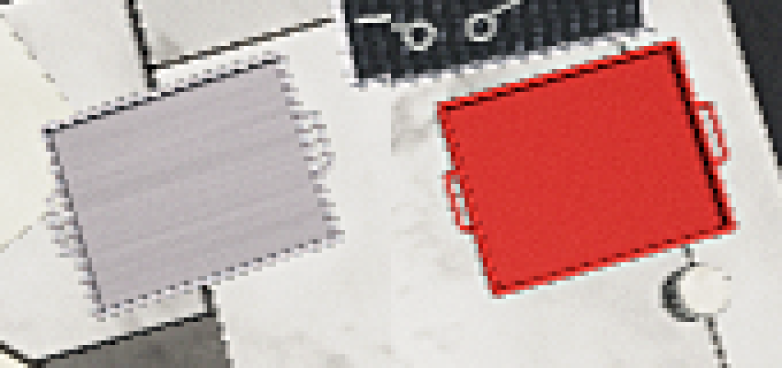

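View pics/w0.png

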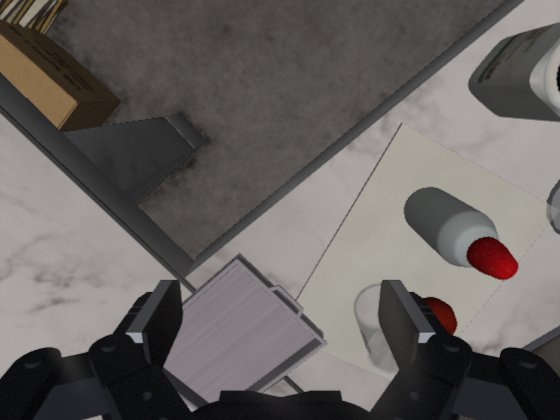

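```bash
cat >> h.py <<'E'
import pickle
from scipy.spatial.transform import Rotation as Rn
def ray(c,uv,n,p0):
    K=np.array(c['mtx']);uv=np.atleast_2d(uv).astype(float);D=np.c_[(uv-K[[0,1],[2,2]])/K[0,0],np.ones(len(uv))]@c['wfc'][:3,:3].T
    o=c['wfc'][:3,3];n=np.array(n,float);return o+D*((np.array(p0)-o)@n/(D@n))[:,None]
def slopeR(az,tilt=np.radians(30)):
    u=np.array([np.cos(az),np.sin(az),0]);c,s=np.cos(tilt),np.sin(tilt)
    x=s*u-np.array([0,0,c]);y=c*u+np.array([0,0,s]);return np.c_[x,y,np.cross(x,y)]
def downR(az):
    return slopeR(az,0.)
def plan(pos,R,N,s=None,R0=None,p0=None):
    s=s or bot.observe()
    R0=np.array(s['orientation']) if R0 is None else R0; p0=np.array(s['ee_pos']) if p0 is None else p0
    d=Rn.from_matrix(R0.T@R).as_rotvec()/N; p=R0.T@(np.array(pos)-p0)
    r=Rn.from_rotvec(d).as_matrix();S=sum(np.linalg.matrix_power(r,k) for k in range(N))
    t=np.linalg.solve(S,p); print(N,'rows: shift',t.round(1).tolist(),'turn',d.round(4).tolist())
N30=np.array([-.5*np.cos(np.radians(11.4)),-.5*np.sin(np.radians(11.4)),np.cos(np.radians(30))])
E
python3 - <<'E'
from h import *
c=pickle.load(open('top0.pkl','rb'))
o=np.array([250,140])
st=ray(c,np.array([(195.4,223.3),(245.9,208.),(258.9,246.1),(207.2,263.5)]),[0,0,1],[0,0,29])
print('stock',st.mean(0),st.round(0).tolist(),np.degrees(np.arctan2(*(st[1]-st[0])[[1,0]])),np.linalg.norm(st[1]-st[0]),np.linalg.norm(st[2]-st[1]))
P0=np.array([561,-27,64.5])
for k,pts in dict(L=[(128,268),(222,208),(233,286)],M=[(352,220),(443,157),(457,238)],R=[(620,165),(511,146),(524,230)]).items():
    X=ray(c,np.array(pts)/5+o,N30,P0+3.5*N30)
    m=(X[1]+X[2])/2-X[0];m/=np.linalg.norm(m);g=X[0]+43*m
    print(k,'rivet',X[0].round(1),'grip',g.round(1),'dir',m.round(3),np.linalg.norm(X[1]-X[0]),np.linalg.norm(X[2]-X[0]),np.linalg.norm(X[2]-X[1]))
    if k=='L':
        R=slopeR(np.radians(11.4));plan(g-R[:,0]*150,R,8);plan(g-R[:,0]*150,R,14)
E
```

```text
stock [381.27382621 320.8900425   29.        ] [[424.0, 431.0, 29.0], [477.0, 255.0, 29.0], [342.0, 209.0, 29.0], [283.0, 388.0, 29.0]] -73.33152116124786 184.52685977290454 142.24486031105647
L rivet [520.3 149.8  65.7] grip [528.9 107.6  65.7] dir [ 0.2   -0.98   0.001] 77.21150766728448 75.50025682442443 57.80394386185776
8 rows: shift [6.6, -12.1, 56.1] turn [0.1134, -0.0303, 0.0608]
14 rows: shift [3.9, -6.2, 32.2] turn [0.0648, -0.0173, 0.0347]
M rivet [553.   -6.4  66.4] grip [562.3 -48.4  66.8] dir [ 0.216 -0.976  0.011] 76.21206107887606 76.90472771467073 60.579533121623115
R rivet [ 590.9 -194.8   66.3] grip [ 581.6 -152.8   65.9] dir [-0.216  0.976 -0.011] 80.42829830810122 80.11212140549998 62.73948405727938
```

{"api": "arm_command", "payload": {
  "targets": [
    [[60, 6.6, -12.1, 56.1, 0.1134, -0.0303, 0.0608], [60, 6.6, -12.1, 56.1, 0.1134, -0.0303, 0.0608], [60, 6.6, -12.1, 56.1, 0.1134, -0.0303, 0.0608], [60, 6.6, -12.1, 56.1, 0.1134, -0.0303, 0.0608], [60, 6.6, -12.1, 56.1, 0.1134, -0.0303, 0.0608], [60, 6.6, -12.1, 56.1, 0.1134, -0.0303, 0.0608], [60, 6.6, -12.1, 56.1, 0.1134, -0.0303, 0.0608], [60, 6.6, -12.1, 56.1, 0.1134, -0.0303, 0.0608]]
  ],
  "newtons": 40
}}

```text
time_s: 1.15
ee_pos: [455.6, 91.5, 195.7]
orientation: [[0.493, 0.848, 0.194], [0.099, 0.167, -0.981], [-0.864, 0.503, -0.002]]
ft_force: [1.5, 1.3, -0.4]
width: 65.3
```

Run:
```python
from h import *
w=cap('wrist','w1.png');pickle.dump(w,open('w1.pkl','wb'))
s=w['s'];print(s['time_s'],s['ee_pos'],s['orientation'].round(3).tolist(),s['width'],s['ft_force'],s['q'])
```

```text
1.15 [455.63172162  91.51901985 195.6565766 ] [[0.493, 0.848, 0.194], [0.099, 0.167, -0.981], [-0.864, 0.503, -0.002]] 65.25506528904386 [ 1.45025238  1.33970776 -0.3925467 ] [ 0.08721122 -0.49322138  2.04277347  0.06372488  1.06858742 -0.12342332]
```

View pics/w1.png

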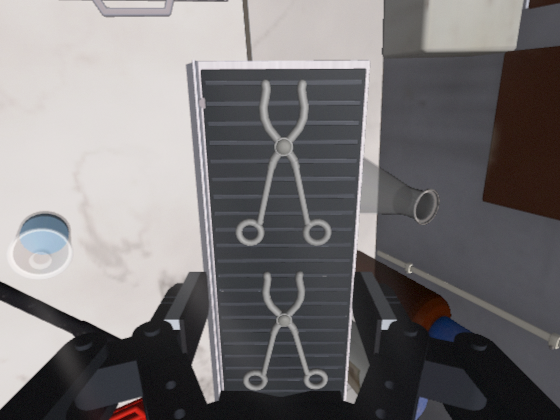

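The wrist view shows the left pair with its rivet at (283,147) and rings at (250,232) and (317,232). The middle pair has its rivet at (285,321) and rings at (256,379) and (316,379).

Run:
```python
from h import *
c=pickle.load(open('w1.pkl','rb'))
m=np.zeros((420,560),np.uint8);cv2.fillPoly(m,[np.array([(210,80),(355,80),(340,370),(225,370)])],1)
Q=c['W'][(m>0)&(c['z_map']>0)]
for t in (30,15,8,5,3,3):
    mu=Q.mean(0);n=np.linalg.svd(Q-mu,full_matrices=False)[2][2];n*=np.sign(n[2]);r=(Q-mu)@n;Q=Q[abs(r)<t]
print(mu,n,np.degrees(np.arccos(n[2])),np.degrees(np.arctan2(-n[1],-n[0])),r.std())
# drainer edges on face plane
E=ray(c,[(203,68),(367,66),(221,395),(346,395)],n,mu);print(E.round(1).tolist())
for e in((0,2),(1,3)):
    v=E[e[1]]-E[e[0]];print('edge az',np.degrees(np.arctan2(v[1],v[0]))+90)
for k,p in dict(L=[(283,147),(250,232),(317,232)],M=[(285,321),(256,379),(316,379)]).items():
    X=ray(c,p,n,mu+3.5*n);d=(X[1]+X[2])/2-X[0];L=np.linalg.norm(d);d/=L;g=X[0]+43*d
    print(k,X[0].round(1),'grip',g.round(1),'d',d.round(3),L,np.linalg.norm(X[1]-X[2]),'dir az',np.degrees(np.arctan2(d[1],d[0]))+90,'height',(g-mu)@n)
```

```text
[537.2635327   83.91019407  63.83507054] [-0.49028545 -0.10009917  0.86579463] 30.026434357288647 11.539210985972732 0.687227307559748
[[462.3, 197.9, 34.6], [565.6, 219.7, 95.6], [520.0, -108.3, 31.8], [629.7, -87.1, 96.4]]
edge az 10.672660794581418
edge az 11.80799836367791
L [522.5 150.9  67.2] grip [531.2 108.8  67.3] d [ 0.203 -0.979  0.002] 71.93066383162308 57.216155579957764 dir az 11.688290614876394 height 3.499999999999999
M [555.9  -7.1  67.9] grip [565.  -49.1  68.2] d [ 0.212 -0.977  0.007] 68.39679521854566 60.00822385365218 dir az 12.212039580554404 height 3.499999999999941
```

Run:
```python
from h import *
R=slopeR(np.radians(11.6));n=-R[:,0];g=np.array([531.2,108.8,67.3])-3.5*n
plan(g+40*n,R,5)
```

```text
5 rows: shift [22.4, 1.1, -1.5] turn [-0.003, 0.0016, -0.0003]
```

{"api": "arm_command", "payload": {
  "targets": [
    [[60, 22.4, 1.1, -1.5, -0.003, 0.0016, 0], [60, 22.4, 1.1, -1.5, -0.003, 0.0016, 0], [60, 22.4, 1.1, -1.5, -0.003, 0.0016, 0], [60, 22.4, 1.1, -1.5, -0.003, 0.0016, 0], [60, 22.4, 1.1, -1.5, -0.003, 0.0016, 0], [60, 8, 0, 0, 0, 0, 0], [60, 7, 0, 0, 0, 0, 0], [60, 4, 0, 0, 0, 0, 0]]
  ]
}}

```text
time_s: 2.2
ee_pos: [522.9, 115.3, 85.5]
orientation: [[0.49, 0.845, 0.214], [0.108, 0.185, -0.977], [-0.865, 0.501, -0.001]]
ft_force: [0.6, -0.9, 0.2]
width: 65.0
```

Run:
```python
from h import *
w=cap('wrist','w2.png')
s=w['s'];R=slopeR(np.radians(11.6));n=-R[:,0];g=np.array([531.2,108.8,67.3])-3.5*n
print(s['ft_force'],(s['ee_pos']-g)@R, Rn.from_matrix(s['orientation'].T@R).as_rotvec())
```

```text
[ 0.56892364 -0.87816899  0.18780911] [-22.6231636    3.1898838   -7.98475871] [ 0.01144524 -0.00730359 -0.00150254]
```

View pics/w2.png

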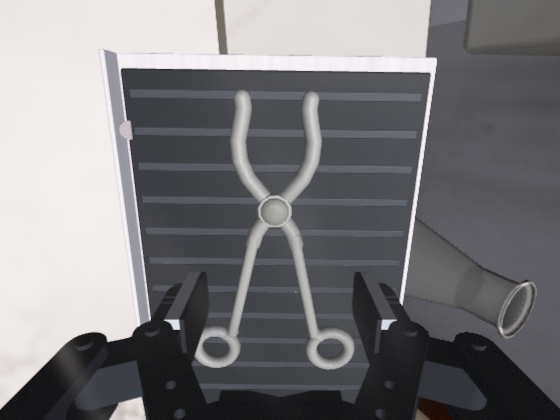

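Run:
```python
from h import *
s=bot.observe();R=slopeR(np.radians(11.6));n=-R[:,0];g=np.array([531.2,108.8,67.3])-3.5*n
print(s['time_s'],s['dq'].round(3),s['ft_force'],(s['ee_pos']-g)@R, Rn.from_matrix(s['orientation'].T@R).as_rotvec())
```

```text
2.25 [-0.001 -0.011  0.005  0.001  0.015  0.001] [-0.42047342  0.33562077 -0.05276041] [-22.33634318   2.93808846  -7.98119154] [ 0.0114261  -0.00732195 -0.00105779]
```

{"api": "arm_command", "payload": {
  "targets": [
    [[60, 0, -1.5, 4, 0.006, -0.004, 0], [60, 1, -1.5, 4, 0.006, -0.004, 0], [60, 1.5, 0, 0, 0, 0, 0], [255, 0, 0, 0, 0, 0, 0], [255, 0, 0, 0, 0, 0, 0], [255, 0, 0, 0, 0, 0, 0], [255, 0, 0, 0, 0, 0, 0], [255, 0, 0, 0, 0, 0, 0]]
  ],
  "newtons": 40
}}

```text
time_s: 3.25
ee_pos: [523.1, 107.1, 81.9]
orientation: [[0.491, 0.848, 0.201], [0.1, 0.174, -0.98], [-0.866, 0.501, 0.001]]
ft_force: [-6.5, -1.5, 5.5]
width: 14.6
```

Run:
```python
from h import *
w=cap('wrist','w3.png')
s=bot.observe();R=slopeR(np.radians(11.6));n=-R[:,0];g=np.array([531.2,108.8,67.3])-3.5*n
print(s['width'],s['ft_force'],(s['ee_pos']-g)@R, Rn.from_matrix(s['orientation'].T@R).as_rotvec())
```

```text
14.409547935654702 [-7.05942934 -2.08167609  6.08253858] [-20.29110645   0.1002728    0.02914406] [-0.0001616   0.00075029 -0.00082765]
```

View pics/w3.png

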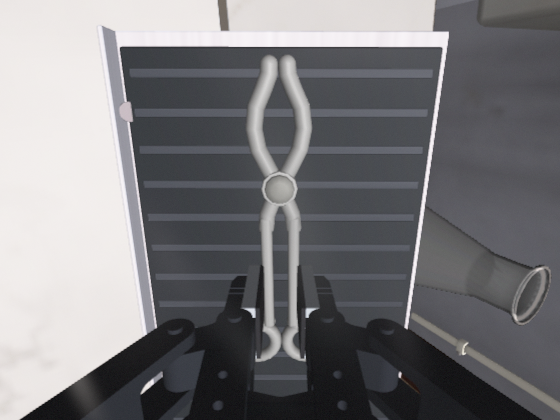

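The left pair closed from about 36 mm to 14.4 mm, so its joint is free. The jaw tips meet at (279,65). I'll lift it and go to a view over the stock tray.

Run:
```python
from h import *
s=bot.observe();R0=s['orientation'];p1=s['ee_pos']-R0[:,0]*60
R=downR(np.radians(15.5));C=np.array([381,321,0.])
t=C+R[:,2]*24+R[:,1]*36+np.array([0,0,170]);print(t)
plan(t,R,6,R0=R0,p0=p1)
```

```text
[422.10441734 307.49345066 170.        ]
6 rows: shift [-7.1, -1.7, -36.2] turn [-0.0111, 0.0031, -0.0874]
```

{"api": "arm_command", "payload": {
  "targets": [
    [[255, -25, 0, 0, 0, 0, 0], [255, -35, 0, 0, 0, 0, 0], [255, -7.1, -1.7, -36.2, -0.0111, 0.0031, -0.0874], [255, -7.1, -1.7, -36.2, -0.0111, 0.0031, -0.0874], [255, -7.1, -1.7, -36.2, -0.0111, 0.0031, -0.0874], [255, -7.1, -1.7, -36.2, -0.0111, 0.0031, -0.0874], [255, -7.1, -1.7, -36.2, -0.0111, 0.0031, -0.0874], [255, -7.1, -1.7, -36.2, -0.0111, 0.0031, -0.0874]]
  ]
}}

```text
time_s: 4.3
ee_pos: [421.8, 308.9, 170.1]
orientation: [[-0.003, 0.964, 0.267], [-0.001, 0.267, -0.964], [-1.0, -0.003, -0.0]]
ft_force: [0.1, 0.2, -0.5]
width: 14.7
```

Run:
```python
from h import *
w=cap('wrist');w=cap('wrist','w4.png');pickle.dump(w,open('w4.pkl','wb'))
s=w['s'];print(s['width'],s['ft_force'],s['ee_pos'],s['dq'].round(3),s['orientation'].round(3).tolist())
```

```text
14.846791428547725 [-3.07774562  0.60209453 -0.68402953] [421.19337244 312.28461999 170.75331109] [-0.046 -0.05   0.071 -0.043 -0.145 -0.064] [[-0.006, 0.963, 0.27], [0.001, 0.27, -0.963], [-1.0, -0.005, -0.003]]
```

View pics/w4.png

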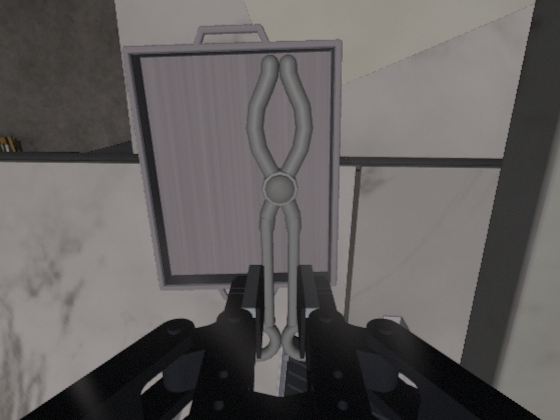

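Run:
```python
from h import *
c=pickle.load(open('w4.pkl','rb'))
X=ray(c,[(124,47),(342,41),(337,286),(160,291)],[0,0,1],[0,0,29]);print(X.round(1).tolist(),X.mean(0))
for a,b in((0,1),(1,2),(2,3),(3,0)): print(np.linalg.norm(X[a]-X[b]),np.degrees(np.arctan2(*(X[b]-X[a])[[1,0]])))
fl=c['W'][150:230,165:230].reshape(-1,3);print('floor z',np.median(fl[:,2]),fl[:,2].std())
s=c['s'];
for px in [(280,188),(270,65),(289,65),(268,250),(292,250)]:
    print(px,(c['W'][px[1],px[0]]-s['ee_pos'])@s['orientation'])
s=bot.observe();print(s['ee_pos'],s['dq'].round(3))
R=downR(np.radians(15.0))
```

```text
[[283.3, 394.0, 29.0], [429.3, 438.9, 29.0], [487.9, 254.6, 29.0], [339.8, 207.3, 29.0]] [385.0421963  323.70887584  29.        ]
152.72092392628733 17.081533207486306
193.4005228883624 -72.36362713808683
155.44099799266948 -162.31237792780706
195.03752001391175 106.8351907571956
floor z 10.140192199377367 19.298759309709794
(280, 188) [ 11.65572009  -0.49749504 -47.14239865]
(270, 65) [ 13.5660738   -4.18927904 -93.15305185]
(289, 65) [ 12.72716597   2.76879395 -93.08668833]
(268, 250) [ 13.80813204  -5.7231854  -18.73423172]
(292, 250) [ 13.46508201   4.73999936 -18.89439134]
[422.08204162 310.51761544 170.1280788 ] [-0.048 -0.046  0.074 -0.041 -0.06  -0.031]
```

Run:
```python
from h import *
R=downR(np.radians(17.1));t=np.array([385,323.7,0.])+R[:,2]*28+R[:,1]*35+np.array([0,0,38]);print(t)
plan(t,R,7)
```

```text
[426.68588462 307.22920697  38.        ]
7 rows: shift [18.9, 0.5, 0.7] turn [-0.0036, -0.0002, 0.0002]
```

{"api": "arm_command", "payload": {
  "targets": [
    [[255, 18.9, 0.5, 0.7, -0.0036, 0, 0], [255, 18.9, 0.5, 0.7, -0.0036, 0, 0], [255, 18.9, 0.5, 0.7, -0.0036, 0, 0], [255, 18.9, 0.5, 0.7, -0.0036, 0, 0], [255, 18.9, 0.5, 0.7, -0.0036, 0, 0], [255, 18.9, 0.5, 0.7, -0.0036, 0, 0], [255, 18.9, 0.5, 0.7, -0.0036, 0, 0], [255, 0, 0, 0, 0, 0, 0]]
  ]
}}

```text
time_s: 5.4
ee_pos: [426.1, 302.9, 35.9]
orientation: [[-0.003, 0.957, 0.291], [-0.002, 0.291, -0.957], [-1.0, -0.003, 0.001]]
ft_force: [-0.5, -0.2, -0.3]
width: 14.9
```

Run:
```python
from h import *
R=downR(np.radians(17.1));t=np.array([385,323.7,0.])+R[:,2]*28+R[:,1]*35+np.array([0,0,31]);
w=cap('wrist','w5.png');s=bot.observe();print(s['ee_pos'],s['dq'].round(3),s['ft_force'])
plan(t,R,3)
```

```text
[426.79615774 303.39205716  37.25138105] [ 0.004 -0.019 -0.025  0.001  0.005  0.   ] [-0.29837939  0.32352842  0.49811049]
3 rows: shift [2.1, 0.3, -1.2] turn [-0.0012, 0.0, 0.0004]
```

View pics/w5.png

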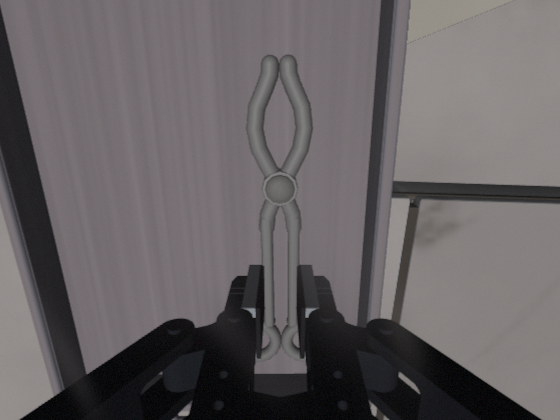

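{"api": "arm_command", "payload": {
  "targets": [
    [[255, 2.2, 0.3, -1.2, 0, 0, 0], [255, 2.2, 0.3, -1.2, 0, 0, 0], [255, 2.4, 0.3, -1.2, 0, 0, 0], [255, 0, 0, 0, 0, 0, 0], [160, 0, 0, 0, 0, 0, 0], [160, 0, 0, 0, 0, 0, 0], [160, 0, 0, 0, 0, 0, 0], [160, -15, 0, 0, 0, 0, 0]]
  ]
}}

```text
time_s: 6.45
ee_pos: [426.2, 307.2, 45.4]
orientation: [[-0.002, 0.957, 0.291], [-0.001, 0.291, -0.957], [-1.0, -0.003, 0.0]]
ft_force: [0.1, 0.5, 0.5]
width: 31.6
```

Run:
```python
from h import *
w=cap('wrist','w6.png');s=bot.observe();print(s['ee_pos'],s['dq'].round(3),s['ft_force'],s['width'])
# next: M grip overview
g=np.array([565.,-49.1,68.2]);R=slopeR(np.radians(11.6));n=-R[:,0]
R0=s['orientation'];p1=s['ee_pos']-R0[:,0]*135
print(p1);plan(g-3.5*n+120*n,R,7,R0=R0,p0=p1)
```

```text
[427.70191584 308.19901258  48.5842714 ] [ 0.    -0.008 -0.02   0.    -0.045  0.001] [0.94406837 1.36284079 2.63525063] 31.577148915133748
[427.43973059 307.97508001 183.58383108]
7 rows: shift [1.7, -2.7, 53.9] turn [0.0129, -0.0036, 0.0744]
```

View pics/w6.png

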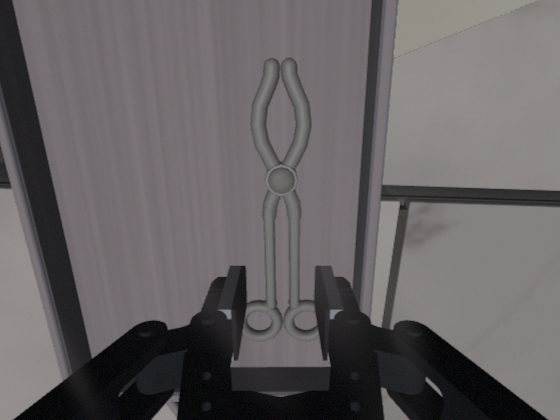

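{"api": "arm_command", "payload": {
  "targets": [
    [[160, -45, 0, 0, 0, 0, 0], [160, -45, 0, 0, 0, 0, 0], [60, -45, 0, 0, 0, 0, 0], [60, 1.7, -2.7, 53.9, 0.0129, -0.0036, 0.0744], [60, 1.7, -2.7, 53.9, 0.0129, -0.0036, 0.0744], [60, 1.7, -2.7, 53.9, 0.0129, -0.0036, 0.0744], [60, 1.7, -2.7, 53.9, 0.0129, -0.0036, 0.0744], [60, 1.7, -2.7, 53.9, 0.0129, -0.0036, 0.0744]]
  ]
}}

```text
time_s: 7.5
ee_pos: [487.3, 43.0, 173.0]
orientation: [[0.36, 0.905, 0.227], [0.078, 0.213, -0.974], [-0.93, 0.368, 0.007]]
ft_force: [1.5, -0.5, 0.3]
width: 65.3
```

{"api": "arm_command", "payload": {
  "targets": [
    [[60, 1.7, -2.7, 53.9, 0.0129, -0.0036, 0.0744], [60, 1.7, -2.7, 53.9, 0.0129, -0.0036, 0.0744], [60, 0, 0, 0, 0, 0, 0], [60, 0, 0, 0, 0, 0, 0], [60, 0, 0, 0, 0, 0, 0], [60, 0, 0, 0, 0, 0, 0], [60, 0, 0, 0, 0, 0, 0], [60, 0, 0, 0, 0, 0, 0]]
  ]
}}

```text
time_s: 8.5
ee_pos: [507.2, -61.0, 166.8]
orientation: [[0.488, 0.849, 0.202], [0.1, 0.175, -0.979], [-0.867, 0.498, 0.001]]
ft_force: [-0.3, 0.4, 0.5]
width: 65.2
```

Run:
```python
from h import *
w=cap('wrist','w7.png');pickle.dump(w,open('w7.pkl','wb'));s=bot.observe();print(s['ee_pos'],s['dq'].round(3),s['ft_force'],s['width'])
R=slopeR(np.radians(11.6));print(Rn.from_matrix(s['orientation'].T@R).as_rotvec())
```

```text
[507.20442891 -61.06990689 166.75897576] [-0.003  0.001 -0.     0.    -0.001 -0.   ] [-0.27796557 -0.3171472  -0.40921804] 64.96433248745818
[0.00085198 0.00024611 0.00252519]
```

View pics/w7.png

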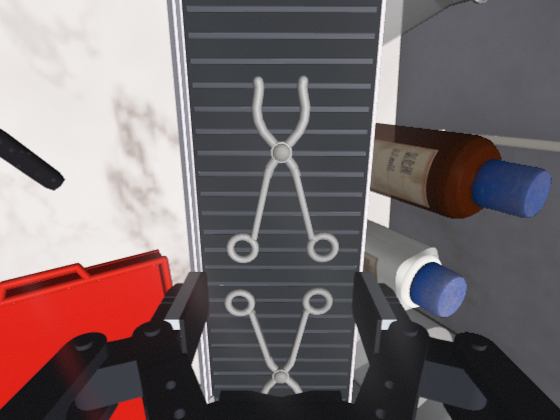

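The middle pair has its rivet at (281,152) and rings at (242,248) and (322,247). The right pair has rings at (239,302) and (317,300) and its rivet at (280,377).

Run:
```python
from h import *
c=pickle.load(open('w7.pkl','rb'))
m=np.zeros((420,560),np.uint8);cv2.fillPoly(m,[np.array([(195,20),(370,20),(348,280),(215,280)])],1)
Q=c['W'][(m>0)&(c['z_map']>0)]
for t in (30,15,8,5,3,3):
    mu=Q.mean(0);n=np.linalg.svd(Q-mu,full_matrices=False)[2][2];n*=np.sign(n[2]);r=(Q-mu)@n;Q=Q[abs(r)<t]
print(mu,n,np.degrees(np.arccos(n[2])),np.degrees(np.arctan2(-n[1],-n[0])),r.std())
R=slopeR(np.radians(11.6));nn=-R[:,0]
for k,p in dict(M=[(281,152),(242,248),(322,247)],R=[(280,377),(239,302),(317,300)]).items():
    X=ray(c,p,n,mu+3.5*n);d=(X[1]+X[2])/2-X[0];L=np.linalg.norm(d);d/=L;g=X[0]+43*d
    print(k,X[0].round(1),'grip',g.round(1),'d',d.round(3),L,np.linalg.norm(X[1]-X[2]))
    if k=='M': plan(g-3.5*nn+40*nn,R,5); plan(g-3.5*nn+20*nn,R,7)
```

```text
[5.55679508e+02 1.78589606e-01 6.46338561e+01] [-0.49009964 -0.10005561  0.86590485] 30.013811304029357 11.538579643176655 0.6976533641170609
M [554.1  -4.   67.3] grip [563.2 -46.1  67.6] d [ 0.211 -0.977  0.007] 71.85753249812228 60.48324869366521
5 rows: shift [15.7, 0.1, -0.7] turn [0.0002, 0.0, 0.0005]
7 rows: shift [14.0, 0.1, -0.5] turn [0.0001, 0.0, 0.0004]
R [ 592.9 -194.7   67.2] grip [ 583.4 -152.8   66.7] d [-0.22   0.975 -0.012] 76.1106119076867 62.34717725215703
```

{"api": "arm_command", "payload": {
  "targets": [
    [[60, 15.7, 0.1, -0.7, 0, 0, 0.0005], [60, 15.7, 0.1, -0.7, 0, 0, 0.0005], [60, 15.7, 0.1, -0.7, 0, 0, 0.0005], [60, 15.7, 0.1, -0.7, 0, 0, 0.0005], [60, 15.7, 0.1, -0.7, 0, 0, 0.0005], [60, 12, 0, 0, 0, 0, 0], [60, 8, 0, 0, 0, 0, 0], [60, 0, 0, 0, 0, 0, 0]]
  ]
}}

```text
time_s: 9.55
ee_pos: [554.9, -47.9, 80.9]
orientation: [[0.489, 0.849, 0.201], [0.1, 0.174, -0.98], [-0.867, 0.499, 0.0]]
ft_force: [0.3, -0.2, -0.3]
width: 65.4
```

Run:
```python
from h import *
w=cap('wrist','w8.png')
s=bot.observe();R=slopeR(np.radians(11.6));n=-R[:,0];g=np.array([563.2,-46.1,67.6])-3.5*n
print(s['width'],s['ft_force'],(s['ee_pos']-g)@R, Rn.from_matrix(s['orientation'].T@R).as_rotvec())
```

```text
65.253022940628 [ 1.04026572  0.33308744 -0.5384576 ] [-19.74872891  -0.26561425   0.22279061] [0.00044063 0.00044196 0.00023058]
```

View pics/w8.png

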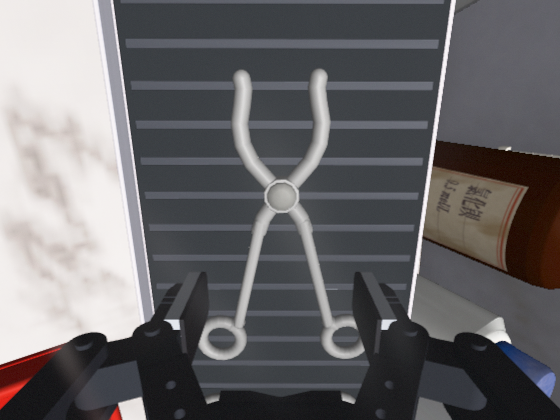

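Centred; the handles lie between the fingers. Squeezing now.

{"api": "arm_command", "payload": {
  "targets": [
    [[255, 0, 0, 0, 0, 0, 0], [255, 0, 0, 0, 0, 0, 0], [255, 0, 0, 0, 0, 0, 0], [255, 0, 0, 0, 0, 0, 0], [255, 0, 0, 0, 0, 0, 0], [255, 0, 0, 0, 0, 0, 0], [255, 0, 0, 0, 0, 0, 0], [255, 0, 0, 0, 0, 0, 0]]
  ],
  "newtons": 40
}}

```text
time_s: 10.6
ee_pos: [555.1, -48.4, 82.9]
orientation: [[0.491, 0.848, 0.201], [0.099, 0.175, -0.98], [-0.866, 0.501, 0.002]]
ft_force: [-8.7, -1.1, 8.5]
width: 38.2
```

Run:
```python
from h import *
w=cap('wrist','w9.png')
s=bot.observe();R=slopeR(np.radians(11.6));n=-R[:,0];g=np.array([563.2,-46.1,67.6])-3.5*n
print(s['width'],s['ft_force'],(s['ee_pos']-g)@R, Rn.from_matrix(s['orientation'].T@R).as_rotvec())
```

```text
38.265309820136146 [-8.32272711 -1.23520794  7.41162937] [-20.95135822   0.42631128   0.56915197] [ 0.00077544  0.00123661 -0.00099529]
```

View pics/w9.png

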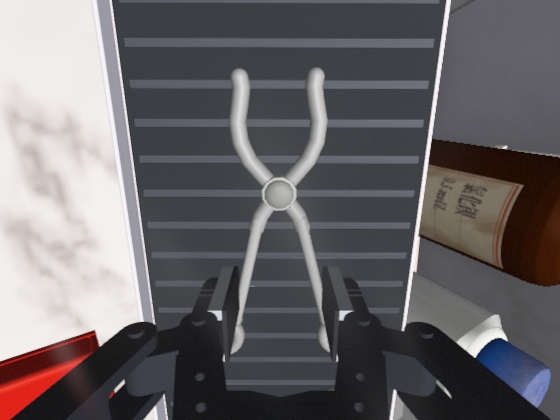

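The middle pair stopped at 38.3 mm under 40 N, with the jaws still wide open at (239,75) and (317,75). It is seized, so it goes to the red tray.

Run:
```python
from h import *
s=bot.observe();R0=s['orientation'];p1=s['ee_pos']-R0[:,0]*60
R=downR(np.radians(15));C=np.array([441,-203,0.])
t=C+R[:,2]*24+np.array([0,0,160]);print(t,p1)
plan(t,R,6,R0=R0,p0=p1)
```

```text
[ 447.21165708 -226.18221983  160.        ] [525.67582051 -54.30790719 134.85806099]
6 rows: shift [-9.8, -17.3, 25.0] turn [-0.0096, 0.0028, -0.0874]
```

{"api": "arm_command", "payload": {
  "targets": [
    [[255, -20, 0, 0, 0, 0, 0], [255, -40, 0, 0, 0, 0, 0], [255, -9.8, -17.3, 25, -0.0096, 0.0028, -0.0874], [255, -9.8, -17.3, 25, -0.0096, 0.0028, -0.0874], [255, -9.8, -17.3, 25, -0.0096, 0.0028, -0.0874], [255, -9.8, -17.3, 25, -0.0096, 0.0028, -0.0874], [255, -9.8, -17.3, 25, -0.0096, 0.0028, -0.0874], [255, -9.8, -17.3, 25, -0.0096, 0.0028, -0.0874]]
  ],
  "newtons": 50
}}

```text
time_s: 11.65
ee_pos: [446.5, -227.0, 159.2]
orientation: [[-0.003, 0.966, 0.259], [-0.0, 0.259, -0.966], [-1.0, -0.003, -0.0]]
ft_force: [1.2, 0.7, -0.4]
width: 37.5
```

{"api": "arm_command", "payload": {
  "targets": [
    [[255, 0, 0, 0, 0, 0, 0], [255, 0, 0, 0, 0, 0, 0], [255, 0, 0, 0, 0, 0, 0], [255, 0, 0, 0, 0, 0, 0], [255, 0, 0, 0, 0, 0, 0], [255, 0, 0, 0, 0, 0, 0], [255, 0, 0, 0, 0, 0, 0], [255, 0, 0, 0, 0, 0, 0]]
  ]
}}

```text
time_s: 12.65
ee_pos: [447.0, -226.0, 158.6]
orientation: [[-0.001, 0.966, 0.259], [0.0, 0.259, -0.966], [-1.0, -0.001, -0.001]]
ft_force: [-0.2, -0.5, -0.6]
width: 36.9
```

Run:
```python
from h import *
w=cap('wrist','w10.png');pickle.dump(w,open('w10.pkl','wb'))
s=bot.observe();print(s['width'],s['ft_force'],s['ee_pos'],s['dq'].round(3))
```

```text
36.9867823691663 [-0.67903153 -1.06423733 -0.61838872] [ 447.03185703 -225.98779415  158.63064905] [-0.    -0.     0.     0.001  0.001  0.001]
```

View pics/w10.png

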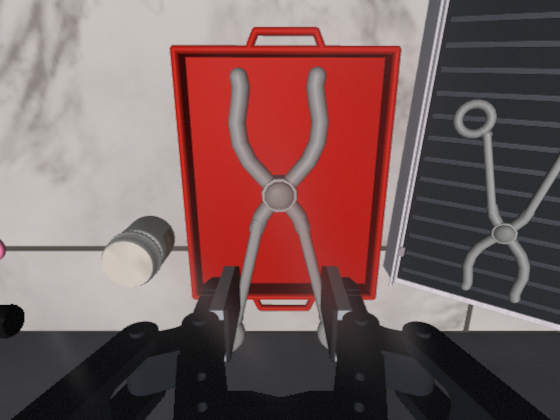

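The pair is held, and the red tray rim is clear of it at (172,48), (400,47), (378,300) and (190,300).

Run:
```python
from h import *
c=pickle.load(open('w10.pkl','rb'))
X=ray(c,[(172,48),(400,47),(378,300),(190,300)],[0,0,1],[0,0,29]);print(X.round(1).tolist(),X.mean(0))
for a,b in((0,1),(1,2),(2,3),(3,0)): print(np.linalg.norm(X[a]-X[b]),np.degrees(np.arctan2(*(X[b]-X[a])[[1,0]])))
s=c['s']
for px in [(280,195),(240,75),(317,75),(252,235),(302,235),(246,275),(312,275)]:
    print(px,((c['W'][px[1],px[0]]-s['ee_pos'])@s['orientation']).round(1))
az=np.radians(15.4)
R=downR(az);C=np.array([X.mean(0)[0],X.mean(0)[1],0]);t=C+R[:,2]*26+[0,0,38]
print(t);plan(t,R,7)
```

```text
[[347.4, -135.3, 29.0], [494.3, -95.3, 29.0], [547.5, -282.4, 29.0], [393.8, -323.7, 29.0]] [ 445.73030164 -209.16204529   29.        ]
152.33992628533662 15.25409128323881
194.50940488815263 -74.14049173265792
159.1884537854495 -164.95461872604864
193.9778805012649 103.83845543556552
(280, 195) [  9.5  -0.5 -44.8]
(240, 75) [  9.1 -14.9 -89.5]
(317, 75) [ 10.4  12.9 -89.6]
(252, 235) [ 13.1 -12.5 -26.1]
(302, 235) [ 13.5   9.  -25.9]
(246, 275) [ 13.9 -15.7  -6.5]
(312, 275) [12.9 13.8 -7. ]
[ 452.6347607 -234.2285258   38.       ]
7 rows: shift [17.2, 0.5, 1.4] turn [-0.001, -0.0001, 0.0001]
```

{"api": "arm_command", "payload": {
  "targets": [
    [[255, 17.2, 0.5, 1.4, 0, -0.006, 0], [255, 17.2, 0.5, 1.4, 0, -0.006, 0], [255, 17.2, 0.5, 1.4, 0, -0.006, 0], [255, 17.2, 0.5, 1.4, 0, -0.006, 0], [255, 17.2, 0.5, 1.4, 0, -0.006, 0], [255, 17.2, 0.5, 1.4, 0, -0.006, 0], [255, 17.2, 0.5, 1.4, 0, -0.004, 0], [255, 0, 0, 0, 0, 0, 0]]
  ]
}}

```text
time_s: 13.7
ee_pos: [452.6, -236.1, 37.1]
orientation: [[0.007, 0.966, 0.259], [-0.037, 0.259, -0.965], [-0.999, -0.003, 0.037]]
ft_force: [0.0, 0.2, -1.0]
width: 37.3
```

Run:
```python
from h import *
w=cap('wrist','w11.png')
s=bot.observe();print(s['width'],s['ft_force'],s['ee_pos'],s['orientation'][:,0],s['dq'].round(3))
for px in [(280,195),(240,75),(317,75),(252,235),(302,235),(246,275),(312,275)]:
    print(px,w['W'][px[1],px[0]].round(1))
fl=w['W'][100:200,180:215].reshape(-1,3);print(np.median(fl[:,2]))
```

```text
36.975446613293975 [-0.0333363   0.87300115  0.75401263] [ 453.16547947 -236.43663058   38.25604259] [ 0.00835384 -0.03758667 -0.99925845] [ 0.003 -0.019 -0.019 -0.001  0.002  0.001]
(280, 195) [ 440.6 -193.4   26.1]
(240, 75) [ 415.  -154.    23.6]
(317, 75) [ 442.  -146.7   22.5]
(252, 235) [ 433.9 -215.    22.5]
(302, 235) [ 454.6 -209.2   22.8]
(246, 275) [ 435.8 -234.8   22.5]
(312, 275) [ 464.4 -226.9   22.9]
10.110512799907298
```

View pics/w11.png

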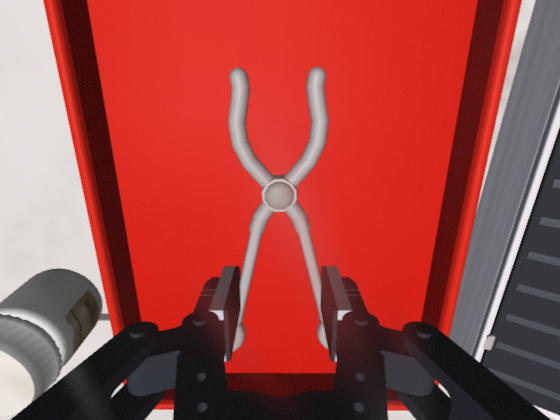

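{"api": "arm_command", "payload": {
  "targets": [
    [[255, 2, 0, 0, 0, 0, 0], [255, 2, 0, 0, 0, 0, 0], [255, 1.7, 0, 0, 0, 0, 0], [255, 0, 0, 0, 0, 0, 0], [100, 0, 0, 0, 0, 0, 0], [100, 0, 0, 0, 0, 0, 0], [100, 0, 0, 0, 0, 0, 0], [100, -15, 0, 0, 0, 0, 0]]
  ]
}}

```text
time_s: 14.75
ee_pos: [452.6, -235.8, 47.2]
orientation: [[0.007, 0.966, 0.259], [-0.037, 0.259, -0.965], [-0.999, -0.003, 0.037]]
ft_force: [-0.7, 0.2, 0.6]
width: 51.7
```

Run:
```python
from h import *
w=cap('wrist','w12.png')
s=bot.observe();print(s['width'],s['ft_force'],s['ee_pos'],s['dq'].round(3))
for px in [(280,190),(240,75),(317,75),(252,235),(302,235)]:
    print(px,w['W'][px[1],px[0]].round(1))
# next R: jaw-reverse az; view
g=np.array([583.4,-152.8,66.7]);R=slopeR(np.radians(11.6));n=-R[:,0]
R0=s['orientation'];p1=s['ee_pos']-R0[:,0]*120
print(p1);plan(g-3.5*n+120*n,R,6,R0=R0,p0=p1)
```

```text
51.37883467766108 [1.24318797 0.20569962 1.19926626] [ 454.09459849 -236.64004755   50.40291983] [-0.001 -0.005 -0.019 -0.001 -0.046 -0.001]
(280, 190) [ 441.3 -195.8   19.7]
(240, 75) [ 412.9 -153.8   14.9]
(317, 75) [ 443.3 -145.7   17.6]
(252, 235) [ 434.3 -221.3   18.1]
(302, 235) [ 457.5 -215.6   17. ]
[ 452.73637306 -231.90779032  170.30188131]
6 rows: shift [3.4, 14.3, -8.1] turn [0.0115, 0.0041, 0.0869]
```

View pics/w12.png

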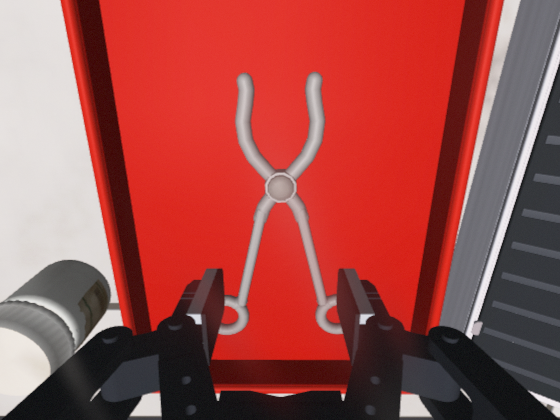

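The seized pair lies flat and released in the red tray; the handle tops read about 17 mm and the rivet is at (280,188). Now the right pair.

{"api": "arm_command", "payload": {
  "targets": [
    [[100, -60, 0, 0, 0, 0, 0], [60, -60, 0, 0, 0, 0, 0], [60, 3.4, 14.3, -8.1, 0.0115, 0.0041, 0.0869], [60, 3.4, 14.3, -8.1, 0.0115, 0.0041, 0.0869], [60, 3.4, 14.3, -8.1, 0.0115, 0.0041, 0.0869], [60, 3.4, 14.3, -8.1, 0.0115, 0.0041, 0.0869], [60, 3.4, 14.3, -8.1, 0.0115, 0.0041, 0.0869], [60, 3.4, 14.3, -8.1, 0.0115, 0.0041, 0.0869]]
  ]
}}

```text
time_s: 15.8
ee_pos: [526.2, -164.0, 166.3]
orientation: [[0.492, 0.847, 0.201], [0.101, 0.173, -0.98], [-0.865, 0.502, -0.001]]
ft_force: [0.8, -0.1, -0.5]
width: 65.2
```

{"api": "arm_command", "payload": {
  "targets": [
    [[60, 0, 0, 0, 0, 0, 0], [60, 0, 0, 0, 0, 0, 0], [60, 0, 0, 0, 0, 0, 0], [60, 0, 0, 0, 0, 0, 0], [60, 0, 0, 0, 0, 0, 0], [60, 0, 0, 0, 0, 0, 0], [60, 0, 0, 0, 0, 0, 0], [60, 0, 0, 0, 0, 0, 0]]
  ]
}}

```text
time_s: 16.8
ee_pos: [525.7, -164.3, 165.0]
orientation: [[0.488, 0.849, 0.201], [0.102, 0.173, -0.98], [-0.867, 0.498, -0.002]]
ft_force: [-0.1, 0.5, -0.4]
width: 65.3
```

Run:
```python
from h import *
w=cap('wrist','w13.png');pickle.dump(w,open('w13.pkl','wb'))
s=bot.observe();print(s['width'],s['ft_force'],s['ee_pos'],s['dq'].round(3))
R=slopeR(np.radians(11.6));print(Rn.from_matrix(s['orientation'].T@R).as_rotvec())
```

```text
65.25128933810842 [-0.41537162  1.25328931  0.26917036] [ 525.68500686 -164.24171812  165.00069802] [ 0.    -0.002  0.001 -0.001 -0.002  0.001]
[-0.00106961 -0.00143717  0.0018286 ]
```

View pics/w13.png

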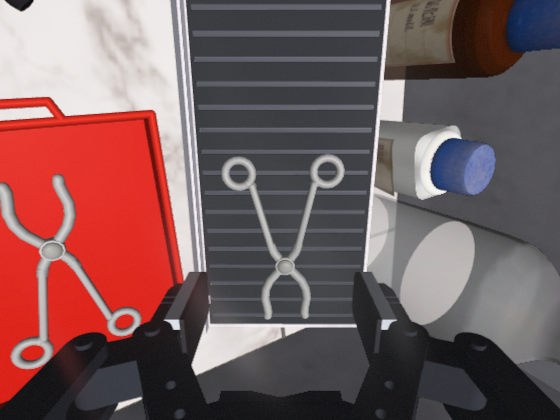

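Run:
```python
from h import *
c=pickle.load(open('w13.pkl','rb'))
m=np.zeros((420,560),np.uint8);cv2.fillPoly(m,[np.array([(195,20),(370,20),(352,280),(215,280)])],1)
Q=c['W'][(m>0)&(c['z_map']>0)]
for t in (30,15,8,5,3,3):
    mu=Q.mean(0);n=np.linalg.svd(Q-mu,full_matrices=False)[2][2];n*=np.sign(n[2]);r=(Q-mu)@n;Q=Q[abs(r)<t]
print(mu,n)
R=slopeR(np.radians(11.6));nn=-R[:,0]
X=ray(c,[(286,266),(239,173),(327,171)],n,mu+3.5*n);d=(X[1]+X[2])/2-X[0];L=np.linalg.norm(d);d/=L;g=X[0]+43*d
print(X[0].round(1),'grip',g.round(1),'d',d.round(3),L,np.linalg.norm(X[1]-X[2]),d@R)
plan(g-3.5*nn+40*nn,R,5)
```

```text
[ 574.53731333 -102.15389444   63.53969258] [-0.49029871 -0.10009145  0.86578801]
[ 593.4 -191.9   67.9] grip [ 583.5 -150.1   67.1] d [-0.229  0.973 -0.017] 73.3105636694937 61.79221240865462 [ 5.56915125e-04 -3.39212741e-02 -9.99424353e-01]
5 rows: shift [15.6, 0.5, -0.4] turn [-0.0002, -0.0003, 0.0004]
```

{"api": "arm_command", "payload": {
  "targets": [
    [[60, 15.6, 0.5, -0.4, 0, 0, 0.0004], [60, 15.6, 0.5, -0.4, 0, 0, 0.0004], [60, 15.6, 0.5, -0.4, 0, 0, 0.0004], [60, 15.6, 0.5, -0.4, 0, 0, 0.0004], [60, 15.6, 0.5, -0.4, 0, 0, 0.0004], [60, 12, 0, 0, 0, 0, 0], [60, 8, 0, 0, 0, 0, 0], [60, 0, 0, 0, 0, 0, 0]]
  ]
}}

```text
time_s: 17.85
ee_pos: [575.3, -151.8, 80.8]
orientation: [[0.489, 0.849, 0.201], [0.102, 0.173, -0.98], [-0.866, 0.5, -0.002]]
ft_force: [-0.5, -0.2, -0.0]
width: 65.1
```

Run:
```python
from h import *
w=cap('wrist','w14.png')
s=bot.observe();R=slopeR(np.radians(11.6));n=-R[:,0];g=np.array([583.5,-150.1,67.1])-3.5*n
print(s['width'],s['ft_force'],(s['ee_pos']-g)@R, Rn.from_matrix(s['orientation'].T@R).as_rotvec())
```

```text
65.45801155566238 [-0.20384883  0.00102335  0.62761302] [-20.00953198  -0.04956449   0.13611405] [-0.00101563 -0.0014302  -0.00020196]
```

View pics/w14.png

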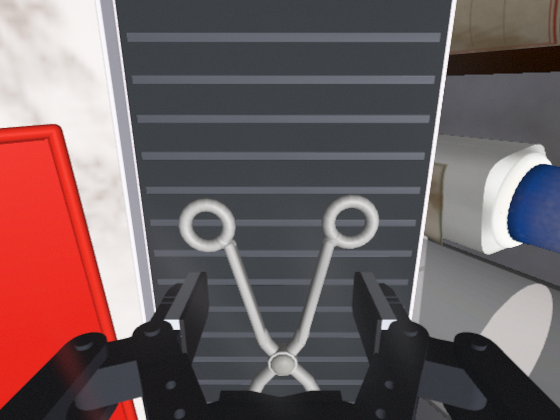

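Centred: rings at (207,225) and (351,222), rivet at (282,365). Squeezing now.

{"api": "arm_command", "payload": {
  "targets": [
    [[255, 0, 0, 0, 0, 0, 0], [255, 0, 0, 0, 0, 0, 0], [255, 0, 0, 0, 0, 0, 0], [255, 0, 0, 0, 0, 0, 0], [255, 0, 0, 0, 0, 0, 0], [255, 0, 0, 0, 0, 0, 0], [255, 0, 0, 0, 0, 0, 0], [255, 0, 0, 0, 0, 0, 0]]
  ],
  "newtons": 40
}}

```text
time_s: 18.9
ee_pos: [575.6, -152.2, 82.6]
orientation: [[0.491, 0.848, 0.201], [0.101, 0.173, -0.98], [-0.865, 0.501, -0.001]]
ft_force: [-5.0, 0.3, 8.0]
width: 14.9
```

Run:
```python
from h import *
w=cap('wrist','w15.png')
s=bot.observe();print(s['width'],s['ft_force'],s['ee_pos'],s['orientation'][:,0])
R0=s['orientation'];p1=s['ee_pos']-R0[:,0]*90
R=downR(np.radians(17.1));C=np.array([385,323.7,0.])
t=C-R[:,2]*24-R[:,1]*35+np.array([0,0,150]);print(t,p1)
plan(t,R,12,R0=R0,p0=p1)
```

```text
14.962828808283605 [-5.60584584 -0.21514901  6.58208754] [ 575.64344781 -152.24343738   82.59997309] [ 0.49105766  0.10128831 -0.8652185 ]
[344.49027668 336.34762097 150.        ] [ 531.44825802 -161.35938514  160.46963789]
12 rows: shift [-0.7, -5.1, -44.0] turn [-0.0079, 0.002, -0.0437]
```

View pics/w15.png

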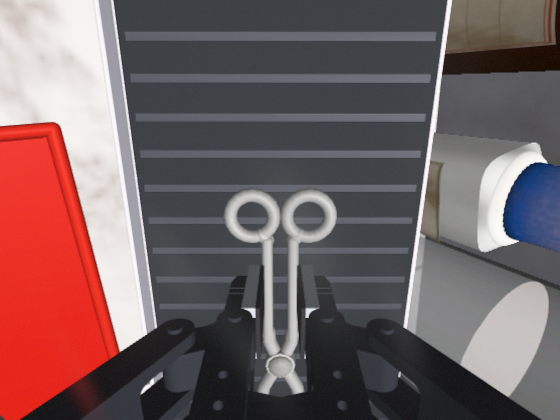

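The right pair closed to 15 mm, so it is free, with rings side by side at (252,216) and (309,216). Carrying it to the stock tray.

{"api": "arm_command", "payload": {
  "targets": [
    [[255, -20, 0, 0, 0, 0, 0], [255, -35, 0, 0, 0, 0, 0], [255, -35, 0, 0, 0, 0, 0], [255, -0.7, -5.1, -44, -0.0079, 0.002, -0.0437], [255, -0.7, -5.1, -44, -0.0079, 0.002, -0.0437], [255, -0.7, -5.1, -44, -0.0079, 0.002, -0.0437], [255, -0.7, -5.1, -44, -0.0079, 0.002, -0.0437], [255, -0.7, -5.1, -44, -0.0079, 0.002, -0.0437]]
  ]
}}

```text
time_s: 19.95
ee_pos: [458.9, 49.6, 151.3]
orientation: [[0.292, 0.926, 0.24], [0.067, 0.23, -0.971], [-0.954, 0.3, 0.005]]
ft_force: [-0.1, 0.1, -1.1]
width: 14.9
```

{"api": "arm_command", "payload": {
  "targets": [
    [[255, -0.7, -5.1, -44, -0.0079, 0.002, -0.0437], [255, -0.7, -5.1, -44, -0.0079, 0.002, -0.0437], [255, -0.7, -5.1, -44, -0.0079, 0.002, -0.0437], [255, -0.7, -5.1, -44, -0.0079, 0.002, -0.0437], [255, -0.7, -5.1, -44, -0.0079, 0.002, -0.0437], [255, -0.7, -5.1, -44, -0.0079, 0.002, -0.0437], [255, -0.7, -5.1, -44, -0.0079, 0.002, -0.0437], [255, 0, 0, 0, 0, 0, 0]]
  ]
}}

```text
time_s: 20.95
ee_pos: [342.9, 337.9, 148.3]
orientation: [[-0.002, 0.955, 0.298], [0.0, 0.298, -0.955], [-1.0, -0.002, -0.001]]
ft_force: [0.1, -0.6, -0.9]
width: 14.7
```

{"api": "arm_command", "payload": {
  "targets": [
    [[255, 0, 0, 0, 0, 0, 0], [255, 0, 0, 0, 0, 0, 0], [255, 0, 0, 0, 0, 0, 0], [255, 0, 0, 0, 0, 0, 0], [255, 0, 0, 0, 0, 0, 0], [255, 0, 0, 0, 0, 0, 0], [255, 0, 0, 0, 0, 0, 0], [255, 0, 0, 0, 0, 0, 0]]
  ]
}}

```text
time_s: 21.95
ee_pos: [343.9, 336.0, 148.7]
orientation: [[-0.001, 0.956, 0.295], [0.0, 0.295, -0.956], [-1.0, -0.001, -0.0]]
ft_force: [0.3, -0.4, -0.4]
width: 14.4
```

Run:
```python
from h import *
w=cap('wrist','w16.png');pickle.dump(w,open('w16.pkl','wb'))
s=bot.observe();print(s['width'],s['ft_force'],s['ee_pos'],s['orientation'].round(3).tolist())
```

```text
14.584699146922741 [-0.11328211  0.18469815 -0.73449331] [343.93211827 336.01000039 148.71988884] [[-0.001, 0.956, 0.294], [0.0, 0.294, -0.956], [-1.0, -0.001, -0.0]]
```

View pics/w16.png

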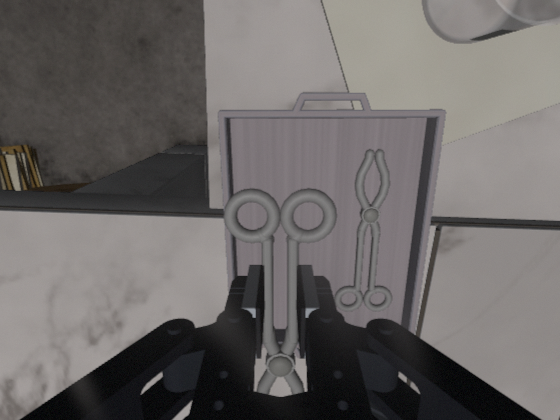

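Run:
```python
from h import *
c=pickle.load(open('w16.pkl','rb'))
X=ray(c,[(219,111),(444,111)],[0,0,1],[0,0,29]);print('rim top corners',X.round(1).tolist())
az=np.radians(17.1);R=downR(az);C=np.array([385,323.7,0])
for nm,p,z in [('rivet',(370,215),19),('ringL',(348,298),14),('ringR',(377,298),14),('tipL',(372,153),16),('tipR',(381,153),16),('h1',(362,260),17),('h2',(375,260),17)]:
    print(nm,((ray(c,p,[0,0,1],[0,0,z])[0]-C)@R)[1:].round(1))
s=c['s']
for px in [(280,366),(252,195),(309,195),(268,250),(293,250),(269,310),(293,310)]:
    print(px,((c['W'][px[1],px[0]]-s['ee_pos'])@s['orientation']).round(1))
```

```text
rim top corners [[282.2, 393.7, 29.0], [427.9, 438.7, 29.0]]
rivet [ 33.7 -19.4]
ringL [22.5 57.9]
ringR [47.4 57.8]
tipL [ 31.9 -66.9]
tipR [ 38.6 -66.9]
h1 [31.  20.2]
h2 [41.6 20.2]
(280, 366) [11.5 -0.5 41.9]
(252, 195) [ 15.8 -12.2 -43.1]
(309, 195) [ 14.5  11.6 -43.4]
(268, 250) [ 14.1  -5.7 -18.6]
(293, 250) [ 15.1   5.2 -18.2]
(269, 310) [15.  -5.6 12.6]
(293, 310) [14.4  5.6 12.1]
```

Run:
```python
from h import *
R=downR(np.radians(17.1));t=np.array([385,323.7,0.])-R[:,2]*23-R[:,1]*34+np.array([0,0,38]);print(t)
plan(t,R,7)
```

```text
[345.74011002 335.68586828  38.        ]
7 rows: shift [15.8, 0.2, 0.1] turn [0.0001, -0.0001, 0.0001]
```

{"api": "arm_command", "payload": {
  "targets": [
    [[255, 15.8, 0.2, 0.1, 0, 0, 0], [255, 15.8, 0.2, 0.1, 0, 0, 0], [255, 15.8, 0.2, 0.1, 0, 0, 0], [255, 15.8, 0.2, 0.1, 0, 0, 0], [255, 15.8, 0.2, 0.1, 0, 0, 0], [255, 15.8, 0.2, 0.1, 0, 0, 0], [255, 15.8, 0.2, 0.1, 0, 0, 0], [255, 0, 0, 0, 0, 0, 0]]
  ]
}}

```text
time_s: 23.0
ee_pos: [344.7, 335.1, 36.6]
orientation: [[-0.003, 0.956, 0.294], [-0.002, 0.294, -0.956], [-1.0, -0.004, 0.001]]
ft_force: [-0.8, -0.5, -1.1]
width: 15.1
```

Run:
```python
from h import *
w=cap('wrist','w17.png');s=bot.observe();print(s['width'],s['ft_force'],s['ee_pos'])
for px in [(280,366),(268,250),(293,250),(269,310),(293,310)]: print(px,w['W'][px[1],px[0]].round(1))
```

```text
14.570915376819045 [-0.1079176  -0.20061297  0.51634288] [345.18358573 335.58016512  37.63115883]
(280, 366) [356.6 294.7  24.7]
(268, 250) [333.8 350.6  21.1]
(293, 250) [344.2 354.3  22.1]
(269, 310) [342.8 322.   22.3]
(293, 310) [353.6 325.   21.8]
```

View pics/w17.png

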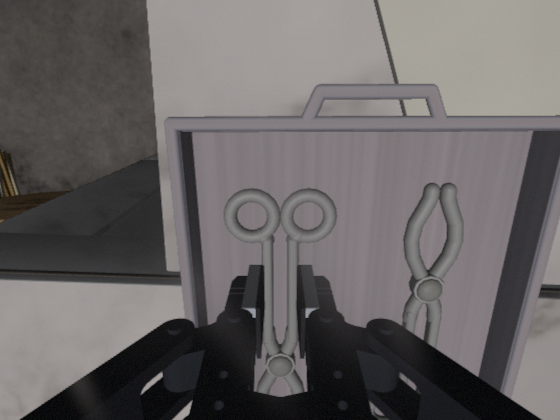

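{"api": "arm_command", "payload": {
  "targets": [
    [[255, 2, 0, 0, 0, 0, 0], [255, 2, 0, 0, 0, 0, 0], [255, 2, 0, 0, 0, 0, 0], [255, 0, 0, 0, 0, 0, 0], [160, 0, 0, 0, 0, 0, 0], [160, 0, 0, 0, 0, 0, 0], [160, 0, 0, 0, 0, 0, 0], [160, -15, 0, 0, 0, 0, 0]]
  ]
}}

```text
time_s: 24.05
ee_pos: [344.7, 335.2, 46.7]
orientation: [[-0.003, 0.956, 0.294], [-0.001, 0.294, -0.956], [-1.0, -0.003, 0.001]]
ft_force: [1.3, 0.4, 0.9]
width: 31.7
```

{"api": "arm_command", "payload": {
  "targets": [
    [[160, -30, 0, 0, 0, 0, 0], [160, -40, 0, 0, 0, 0, 0], [160, -40, 0, 0, 0, 0, 0], [160, -30, 0, 20, 0, 0, 0], [160, 0, 0, 30, 0, 0, 0], [160, 0, 0, 30, 0, 0, 0], [160, 0, 0, 0, 0, 0, 0], [160, 0, 0, 0, 0, 0, 0]]
  ]
}}

```text
time_s: 25.05
ee_pos: [369.0, 259.7, 187.8]
orientation: [[-0.0, 0.956, 0.294], [0.001, 0.294, -0.956], [-1.0, 0.0, -0.001]]
ft_force: [0.7, -0.3, 0.3]
width: 31.6
```

Run:
```python
from h import *
w=cap('wrist','w18.png');pickle.dump(w,open('w18.pkl','wb'));s=bot.observe();print(s['width'],s['ft_force'],s['ee_pos'])
```

```text
31.931895346455555 [-0.17176766  0.58253935 -0.30277084] [368.92127329 259.85403578 187.59525047]
```

View pics/w18.png

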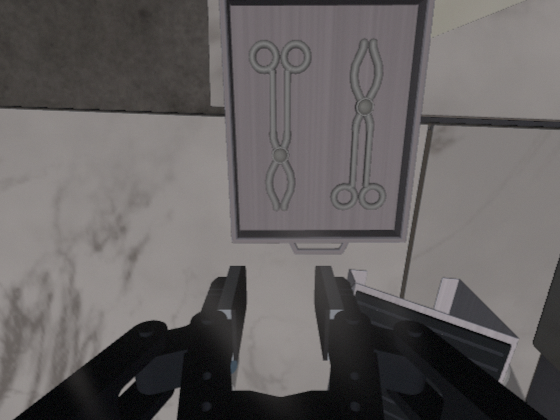

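Both free pairs are inside the stock tray, with rivets at (280,155) and (364,106). A final numeric check follows.

Run:
```python
from h import *
c=pickle.load(open('w18.pkl','rb'))
a=cv2.resize(c['frame'][0:250,215:435],None,fx=2.4,fy=2.4,interpolation=3);cv2.imwrite('pics/c18.png',a[:,:,::-1])
X=ray(c,[(232,241),(408,241)],[0,0,1],[0,0,29]);print(X.round(1).tolist())
R=downR(np.radians(17.1));C=np.array([385,323.7,0])
for nm,p,z in [('A rivet',(364,106),19),('A rings',(344,197),14),('',(372,196),14),('A tips',(366,42),16),('',(376,42),16),('B rivet',(280,155),19),('B rings',(265,57),14),('',(295,57),14),('B tips',(275,207),16),('',(285,207),16)]:
    Y=ray(c,p,[0,0,1],[0,0,z])[0];print(nm,((Y-C)@R)[1:].round(1),'depth z',c['W'][p[1]-2:p[1]+3,p[0]-2:p[0]+3,2].max().round(1))
t=cap('top','top1.png')
```

```text
[[339.3, 210.0, 29.0], [488.8, 256.1, 29.0]]
A rivet [ 33.6 -19.2] depth z 21.4
A rings [22.9 58.8] depth z 11.9
 [47.9 57.9] depth z 11.2
A tips [ 32.1 -66.6] depth z 18.2
 [ 39.9 -66.6] depth z 17.9
B rivet [-34.5  20.5] depth z 21.0
B rings [-46.5 -56.1] depth z 311.6
 [-22.7 -56.1] depth z 12.2
B tips [-39.   67.6] depth z 18.4
 [-30.   67.6] depth z 18.1
```

View pics/c18.png

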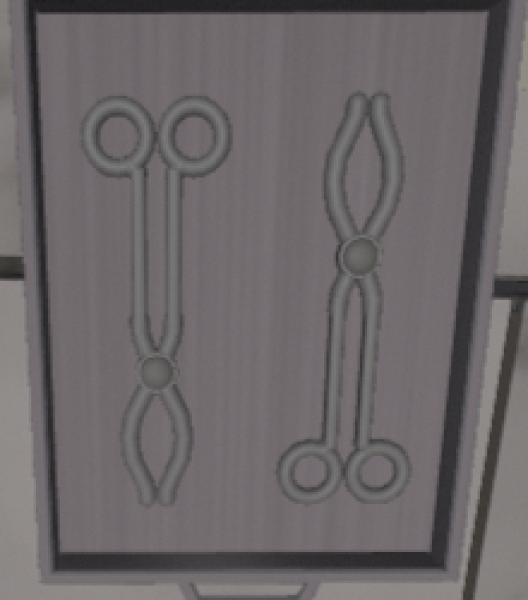

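View pics/top1.png

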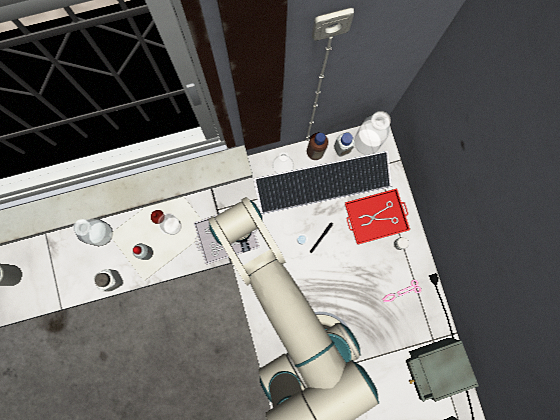

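```bash
python3 -c "
from rig import bot
print(bot.hand_in())"
```

```text
the job is handed in; nothing more can be done
None
```

I tried all three pairs of tongs, put each in its tray and handed the job in; `hand_in` gives no verdict.

- **Left and right pairs:** both were free and closed to about 15 mm across the handles under 40 N. They lie closed, side by side and head to tail in the steel stock tray, about 34 mm either side of its middle line.
- **Middle pair:** it was seized, stopping at 38 mm under 40 N with the jaws still open. It lies flat near the middle of the red repair tray and was never set down among the stock.

The last pictures and depth readings show all three pairs flat, released and inside the rims. The ring spacing in the stock tray is about 24–25 mm, which fits fully closed joints.

The drainer is empty. In the last top view the other things on the bench look to be where they were, though I did not measure them. The arm finished clear, at about 25 s of the 67 s allowed.

No check failed. The fingertips pressed on the drainer mat with about 8–12 N during each squeeze, and the seized pair hung about 0.04 rad off level in the grip, which I corrected before laying it down.

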